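# Lock the spring-test stand and hold its plunger at the red marker

## Robot

A 6-joint arm with a two-finger parallel gripper is mounted at the origin on the work surface. World frame = base frame: x ahead of the robot, y to its left, z up, the work surface at z = 0. Lengths are in m, angles in rad, forces in N, time in s.
With the tool pointing down it reaches from about 0.3 to 0.875 m from the base axis. Payload 6.4 kg.
Tool frame: the origin (TCP) lies between the finger pads; the fingertips stand 25 mm ahead of it and the grasp point (between the pads) lies 6 mm ahead of it; z points along the fingers, y is the line along which they close (so a half turn about z gives the same grasp; the last joint's range is limited). The gripper opens to 85 mm and grips with 20 to 120 N. Pads are 22 mm wide; open, the fingers measure 114 mm over their backs; the gripper's body (76 mm by 85 mm) begins 54 mm behind the grasp point. The pads swing forward as they close: fully open they stand 13 mm farther back than shut.
Start: joints at [0.917, 0.181, 1.607, -0, 1.354, -0.206], TCP at [0.249, 0.518, 0.256] pointing down, gripper open.
Joint ranges: [-2.99, 2.99], [-0.89, 2.07], [0.3, 2.58], [-1.14, 4.28], [0, 2.63], [-3.12, 3.12]. Speed limits (rad/s): [2.57, 2.57, 3.01, 3.14, 3.14, 3.14].

## Interface

Orientations are given as a unit quaternion [w, x, y, z].
In Python, from bench import ctrl gives the robot as it stands.
- The arm moves only by the tool servo_tool, never from a script. Its argument "series" is text: rows parted by semicolons, each of 7 numbers parted by spaces: the gripper command: -1 is fully open, 1 is shut, values between are in proportion, then the shift along the tool's x, y, z in m, then the turn, a rotation vector about the tool's x, y, z in degrees. A call has 1 to 12 rows; each row is the pose to reach, as a shift and turn from the pose commanded when the call began, along the tool's axes at that moment; what a row does not reach only later rows make up. A row lasts 1/12 s, in which the tool goes at most 41.7 mm and 7.16 degrees, less where a joint would pass 70% of its speed; a pose out of reach is approached as far as the arm can. A call with a gripper value outside its range is refused whole. The fingers move at their own pace and stop on an object; the grip force is fixed at half the most. Time passes only in rows, so rows that repeat a pose let the fingers close. It gives the time, the measured TCP pose, the force, the opening and the grip force at its end, in the units of the state.
- ctrl.get_obs(): the state, without advancing time (a new reading comes with each control period).
- ctrl.camera(name): name is "scene" or "top" or "wrist"; returns a dict with "img" (480x640x3 uint8, red, green, blue), "z_map" (480x640 float32, m along the optical axis (not along the pixel's ray), 0 where there is no reading), "fovy" (degrees; the focal length in pixels is half the picture's height over the tangent of half this angle, whatever the lens; pixels are square), "cx", "cy" (the principal point, pixels), "extrinsics" (4x4, takes a point from camera to world coordinates); the wrist camera has in their place "T_tool_cam" (4x4, takes a point from camera to tool coordinates, whose origin is the TCP and whose axes are the flange's). Camera axes: x right, y down, z forward; pixel columns grow to the right and rows downward; lengths in m; the calibration is good to about 2 mm. A picture is of the moment at which its call begins: read the wrist's pose just before it.
- ctrl.hand_in(): hands the job in; it is judged then, once.
The state is a dict: "time_s": time; "q": joint angles; "dq": joint speeds; "joint_efforts": joint torques, N m; "eef_pos": TCP position; "eef_rot": TCP orientation; "wrist_force": force on the tool from outside, world axes, zero at the start; "torque": the same for the moment, N m; "opening": opening from 0.0 (shut) to 1.0 (fully open); "grasp_force": force on a finger pad.
Only numpy, scipy, OpenCV 4.12 (cv2) and the standard library are available. Lean on these libraries where they do the work, as an engineer would, in place of code of your own. Each camera call takes 0.05 s, during which the arm holds its last target. There are 200 camera calls.

## Task

Get the spring-test stand ready for a reading: push its black bar knob down and, while still pushing, turn it clockwise (seen from above) as far as it goes, so that it locks and stays down when you let go of it. Only then press the blue pad of the plunger down until its thin yellow pointer is level with the red marker on the scale (the tip within the marker's height), and finish while holding it there: do not let go of the pad at the end. Do not shift the red marker, and leave the other things on the table where they are.

Things in the scene. Friction and masses are not known exactly. Their poses are not given: they have to be found in the camera images.
- stand: Spring-test stand, fixed to the table: green base plate 130 (x) x 270 (y) x 16 mm. Origin: centre of its underside. The knob stands at y +85 mm, the plunger at y -75 mm, the scale plate at y -131 mm, all at x 0.
- knob_grip (a point): Black bar knob of the captive quarter-turn fastener. Bar 44 mm long, 14 thick, 36 tall, on a black disc 30 mm wide, over a steel bush 52 mm wide. This point is on the knob's axis, 13 mm below the bar's top and 23 mm above its lower end: the height to grip it at, from above. x along the bar, y across its thickness, z up. Moves and turns with the knob. Unturned, the plunger is 160 mm away towards -y.
- knob_push (a joint): How far the knob is pushed down, m: 0 up (start), 0.008 lower stop. A spring pushes up, 2.7 N at the top, 6.7 N at the bottom. Inside, a pin must pass under a ledge: the knob turns only while at least 6 mm down (push it to the stop). Once turned and let go it cannot rise: it stays 5 to 6 mm down.
- knob_turn (a joint): Turn of the knob, rad: 0 at the start, growing clockwise seen from above, stop at 1.3. Light friction, about 0.04 N m.
- plunger: Sprung plunger with a blue round pad on top, 38 mm in diameter, 12 mm thick, flat on top; origin at the centre of the pad's underside, 120 mm above the table when up. Goes straight down by up to 30 mm; the spring pushes up with 3.3 N plus 0.45 N per mm pressed (8 to 14 N at the marker); let go, it returns. Below it a 14 mm steel stem enters a clear sleeve of 40 mm diameter, whose top stands 32 mm below the pad.
- pad_top (a point): Centre of the pad's flat top, 132 mm above the table when up; moves with it. x, y, z: the stand's axes, z up.
- pointer_tip (a point): Tip of the thin yellow pointer (4 mm) that is fixed to the pad and points away from the knob, 43.5 mm from the plunger's axis, 6 mm below the pad's top. It goes up and down with the plunger, 1:1.
- marker_mid (a point): Middle of the red marker, a clip 30 x 24 x 7 mm (7 high) on the upright aluminium scale plate (22 x 3 mm, top 150 mm above the table), 57.5 mm from the plunger's axis on the side away from the knob. Its height differs from start to start, 11 to 23 mm below the resting pointer. It slides stiffly up and down: do not touch it.
- weight_big_mid (a point): Bystander: brass weight with a small head, 38 mm in diameter, 50 mm tall, standing by the stand; point half-way up.
- weight_small_mid (a point): Bystander: brass weight, 28 mm in diameter, 38 mm tall, standing by the stand; point half-way up.
- lens_mid (a point): Bystander: lens in a black ring on a round foot, 94 mm tall, foot 60 mm in diameter; point half-way up.
- rule: Bystander: wooden rule, 300 x 30 x 6 mm, lying along its y; origin at the centre of its underside.
- driver_grip (a point): Bystander: screwdriver lying on the table; point in its handle.
- beaker_rim (a point): Bystander: clear beaker, 70 mm in diameter, 85 mm tall; centre of its mouth.

How it is judged:
On the way, in this order (a step that is already met when the one before it is completed fails the run):
1. the knob is pushed down and turned clockwise to its stop, under the ledge (value of joint knob_turn above 1.1 rad and value of joint knob_push above 0.004 m), for 0.2 s.
2. the plunger is pressed until its pointer is level with the marker (z of pointer_tip in the frame of marker_mid between -0.0035 and 0.0035 m and (contact force between plunger and the fingers above 3 N or contact force between plunger and the arm above 3 N)), for 0.3 s.
At the end, for the whole second after the job is handed in: The knob is locked (turned more than 1.1 rad, more than 4 mm down) and the robot presses the pad with more than 3 N, holding the pointer's tip still and within 3.5 mm of the marker's middle height through the last second (all of step 1 and all of step 2 and linear speed of plunger below 0.01 m/s); the arm keeps its last pose, push and grip.
It fails at once if the plunger is pressed more than 5 mm before the knob is locked (z of pointer_tip in the frame of stand below 0.121 m and (value of joint knob_turn below 1.1 rad or value of joint knob_push below 0.004 m)).
It fails at once if the red marker is shifted by more than 2 mm (distance of marker_mid from where it was at the start of the episode above 0.002 m).
It fails at once if a bystander is moved by more than 30 mm (distance of any of weight_big_mid, weight_small_mid, lens_mid, rule, driver_grip, beaker_rim from where it was at the start of the episode above 0.03 m).
It also fails if it takes over 51 s, if anything falls off the work surface, if the arm or the gripper's body presses on something with over 40 N, if the wrist force passes 120 N, or if a joint passes its speed limit or range.

## Working session

There is one attempt and no reset: what is moved stays moved. The work goes in short steps, Python scripts to look and compute and a tool call to move; the robot and the scene stay as the last step left them, time stands still between calls to the robot, and variables do not carry over. Pictures are saved under pics/ and viewed, at most 10 in all, crops included, and the job is handed in when it is done.

Besides the shell and the picture viewer there is one more tool, called after ">>>" by a JSON object that holds its "op" and its "data". servo_tool: Moves the arm, as the interface text tells. Its arguments: {"type":"object","properties":{"series":{"type":"string"}},"required":["series"]}

```bash
mkdir -p pics; cat > h.py <<'E'
import numpy as np, cv2
from bench import ctrl
def grab(n):
    o=ctrl.get_obs(); c=ctrl.camera(n); return o,c
def Rq(q):
    w,x,y,z=q
    from scipy.spatial.transform import Rotation as R
    return R.from_quat([x,y,z,w]).as_matrix()
def T(o,c):
    if 'extrinsics' in c: return np.array(c['extrinsics'])
    M=np.eye(4); M[:3,:3]=Rq(o['eef_rot']); M[:3,3]=o['eef_pos']; return M@np.array(c['T_tool_cam'])
def cloud(o,c):
    z=c['z_map']; f=240/np.tan(np.radians(c['fovy'])/2)
    v,u=np.mgrid[:480,:640]
    P=np.stack([(u-c['cx'])/f*z,(v-c['cy'])/f*z,z],-1)
    M=T(o,c); return P@M[:3,:3].T+M[:3,3]
def save(c,n): cv2.imwrite('pics/'+n,c['img'][...,::-1])
E
python3 - <<'E'
from h import *
for n in ['scene','top']:
    o,c=grab(n); save(c,n+'1.png'); np.savez(n+'1.npz',P=cloud(o,c),img=c['img'])
    print(n,c['fovy'],T(o,c).round(3).tolist())
print(o['eef_pos'],o['eef_rot'],o['time_s'])
E
```

```text
scene 54.48028894787834 [[0.877, 0.375, -0.301, 0.836], [0.481, -0.676, 0.558, -0.547], [0.006, -0.635, -0.773, 0.886], [0.0, 0.0, 0.0, 1.0]]
top 53.1327881031429 [[-0.025, -0.997, 0.076, 0.437], [-1.0, 0.025, -0.01, 0.011], [0.008, -0.076, -0.997, 1.333], [0.0, 0.0, 0.0, 1.0]]
[0.24863836 0.51791729 0.25540544] [-3.48585453e-04  2.22027906e-01  9.75039946e-01 -7.68213037e-04] 0.05
```

View pics/scene1.png

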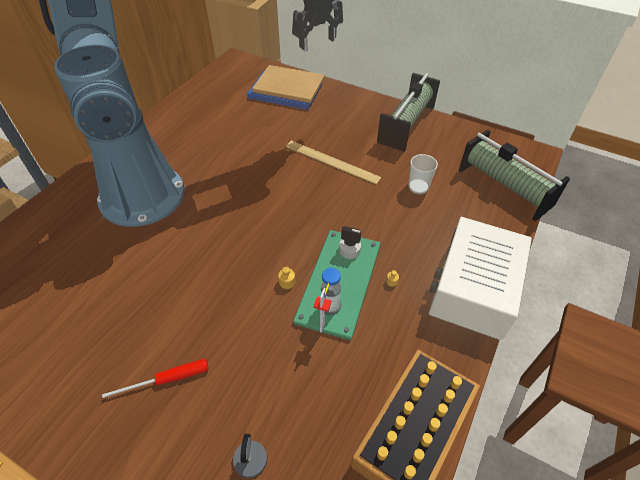

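View pics/top1.png

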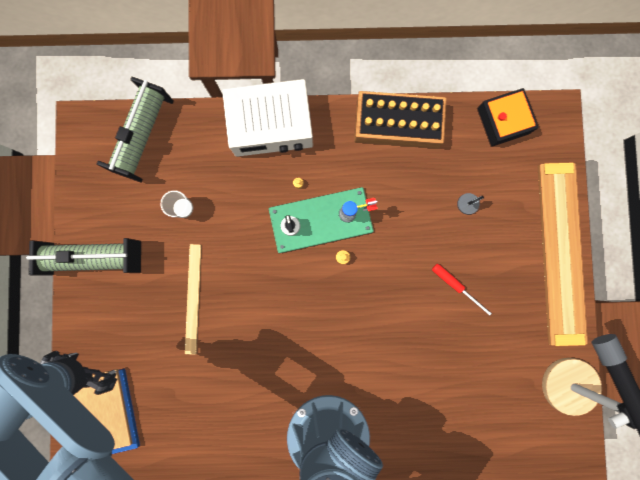

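Scene view: knob at (350,240), blue pad at (332,276), red marker at (323,303). Top view: knob at (290,225), pad (349,210), marker (372,204); weights at (299,183) and (343,257). Next I measure these.

```bash
python3 - <<'E'
from h import *
for n in ['scene','top']:
    d=np.load(n+'1.npz'); P=d['P']; I=d['img']; hsv=cv2.cvtColor(I,cv2.COLOR_RGB2HSV); H,S,V=[hsv[...,i].astype(int) for i in range(3)]
    box=(slice(180,262),slice(262,390)) if n=='top' else (slice(220,345),slice(270,390))
    m0=np.zeros(H.shape,bool); m0[box]=1
    g=m0&(H>60)&(H<95)&(S>90)
    for nm,m in dict(green=g,blue=m0&(H>100)&(H<125)&(S>150),red=m0&((H<4)|(H>176))&(S>200)&(V>150),yel=m0&(H>24)&(H<35)&(S>170)&(V>150),black=m0&(V<50)&(P[...,2]>.05)).items():
        p=P[m]
        if len(p): print(n,nm,len(p),np.median(p,0).round(4),'min',p.min(0).round(3),'max',p.max(0).round(3))
        if nm=='black' and len(p):
            t=p[p[:,2]>np.percentile(p[:,2],90)-.006]; xy=t[:,:2]; cov=np.cov((xy-xy.mean(0)).T); w,v=np.linalg.eigh(cov); print('bar',t.mean(0),v[:,1],np.sqrt(w))
        if nm=='green':
            t=p[abs(p[:,2]-.016)<.008][:,:2].astype(np.float32); print('rect',cv2.minAreaRect(t))
E
```

```text
scene green 4087 [ 0.6052 -0.0148  0.0155] min [ 0.501 -0.547  0.001] max [0.836 0.143 0.886]
rect ((0.58887779712677, 0.001693129539489746), (0.12875054776668549, 0.2693829834461212), 11.117765426635742)
scene blue 253 [ 0.6037 -0.0722  0.1315] min [ 0.585 -0.547  0.12 ] max [ 0.836 -0.051  0.886]
scene red 129 [ 0.6174 -0.1293  0.115 ] min [ 0.599 -0.14   0.11 ] max [ 0.63  -0.114  0.118]
scene yel 16 [ 0.6091 -0.099   0.1261] min [ 0.606 -0.113  0.125] max [ 0.613 -0.089  0.129]
scene black 92 [0.5788 0.0819 0.0632] min [0.554 0.072 0.051] max [0.594 0.091 0.09 ]
bar [0.57733381 0.08294891 0.08127085] [-0.96719115 -0.25404977] [0.00201328 0.01701368]
top green 3644 [0.5831 0.0043 0.016 ] min [ 0.437 -0.139  0.006] max [0.673 0.143 1.333]
rect ((0.5867373943328857, 0.0030605345964431763), (0.12754637002944946, 0.2665148079395294), 11.14733600616455)
top blue 165 [ 0.6012 -0.0694  0.1314] min [ 0.583 -0.099  0.013] max [ 0.619 -0.053  0.137]
top red 11 [ 0.607  -0.1316  0.1146] min [ 0.597 -0.137  0.111] max [ 0.61  -0.118  0.118]
top yel 1 [ 0.6081 -0.1097  0.1294] min [ 0.608 -0.11   0.129] max [ 0.608 -0.11   0.129]
top black 21 [0.5694 0.0799 0.0631] min [0.55  0.077 0.051] max [0.58  0.083 0.096]
bar [0.55726943 0.08068868 0.09324976] [-0.9906239   0.13661729] [0.00153784 0.00718096]
```

>>> {"op": "servo_tool", "data": {"series": "-1 -0.04 -0.02 0 0 0 -3; -1 -0.08 -0.042 0 0 0 -6; -1 -0.12 -0.063 0 0 0 -9; -1 -0.16 -0.084 0 0 0 -12; -1 -0.2 -0.105 0 0 0 -15; -1 -0.24 -0.125 0 0 0 -18; -1 -0.28 -0.146 0 0 0 -21; -1 -0.32 -0.167 0 0 0 -24; -1 -0.36 -0.188 0 0 0 -27; -1 -0.4 -0.209 0 0 0 -31; -1 -0.44 -0.23 0 0 0 -34; -1 -0.4776 -0.2497 0 0 0 -36.8"}}

```text
time_s: 1.1
eef_pos: [0.5487, 0.1158, 0.256]
eef_rot: [-0.0, -0.098, 0.995, 0.0]
wrist_force: [0.5, 0.1, -0.9]
opening: 1.002
grasp_force: 0.0
```

>>> {"op": "servo_tool", "data": {"series": "-1 0 0 0 0 0 0; -1 0 0 0 0 0 0; -1 0 0 0 0 0 0"}}

```text
time_s: 1.35
eef_pos: [0.5476, 0.1177, 0.2556]
eef_rot: [-0.001, -0.096, 0.995, 0.0]
wrist_force: [-0.3, -0.7, -0.1]
opening: 1.004
grasp_force: 0.0
```

```bash
python3 - <<'E'
from h import *
o,c=grab('wrist'); save(c,'w1.png'); P=cloud(o,c); I=c['img']; np.savez('w1.npz',P=P,img=I)
print(o['eef_pos'],o['q'].round(2) if hasattr(o['q'],'round') else o['q']); print(Rq(o['eef_rot']).round(3)); print(T(o,c).round(3))
hsv=cv2.cvtColor(I,cv2.COLOR_RGB2HSV); H,S,V=[hsv[...,i].astype(int) for i in range(3)]
ok=c['z_map']>.05
near=ok&(np.hypot(P[...,0]-.5714,P[...,1]-.0858)<.03)&(P[...,2]>.05)&(P[...,2]<.13)
p=P[near]; print(len(p),np.percentile(p[:,2],[5,50,90,98]) if len(p) else '')
if len(p):
    t=p[p[:,2]>np.percentile(p[:,2],98)-.004]; print(cv2.minAreaRect(t[:,:2].astype(np.float32)),t[:,2].mean())
for nm,m in dict(blue=(H>100)&(H<125)&(S>150),red=((H<4)|(H>176))&(S>200)&(V>150),yel=(H>24)&(H<35)&(S>170)&(V>150)).items():
    m&=ok&(P[...,2]>.09)&(P[...,2]<.2)&(np.hypot(P[...,0]-.6023,P[...,1]+.0712)<.08); p=P[m]
    if len(p): print(nm,len(p),np.median(p,0).round(4),p.min(0).round(4),p.max(0).round(4))
E
```

```text
[0.54757503 0.11771185 0.25560067] [-0.    0.15  1.64  0.    1.35 -1.76]
[[-0.981 -0.192 -0.002]
 [-0.192  0.981  0.   ]
 [ 0.002  0.001 -1.   ]]
[[-0.191  0.945  0.265  0.48 ]
 [ 0.982  0.183  0.052  0.105]
 [ 0.001  0.27  -0.963  0.373]
 [ 0.     0.     0.     1.   ]]
1202 [0.05497378 0.09054554 0.09215938 0.09280062]
((0.5718500018119812, 0.08905886113643646), (0.04251627251505852, 0.01385215763002634), 11.002457618713379) 0.09128656475073639
blue 2164 [ 0.6004 -0.065   0.1313] [ 0.584  -0.1133  0.0902] [ 0.6212 -0.0486  0.1338]
red 195 [ 0.6094 -0.1152  0.114 ] [ 0.597  -0.1278  0.1087] [ 0.6272 -0.1094  0.1168]
yel 26 [ 0.6072 -0.0968  0.1269] [ 0.6054 -0.1123  0.1257] [ 0.6108 -0.09    0.1281]
```

View pics/w1.png

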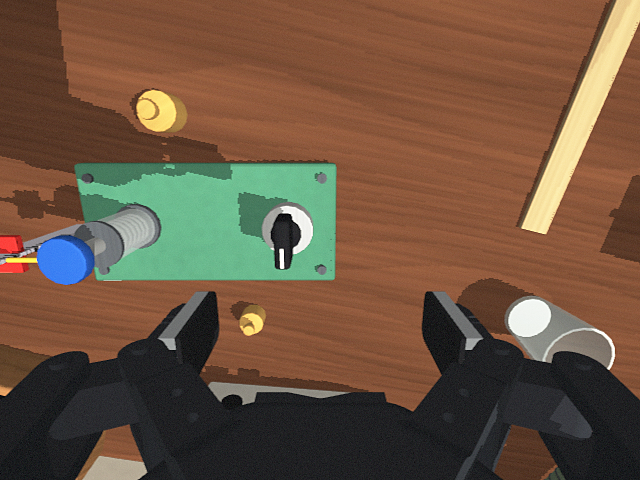

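>>> {"op": "servo_tool", "data": {"series": "-1 -0.009 -0.018 0.02 0 0 0; -1 -0.0175 -0.0352 0.04 0 0 0; -1 -0.0175 -0.0352 0.07 0 0 0; -1 -0.0175 -0.0352 0.1 0 0 0; -0.3 -0.0175 -0.0352 0.13 0 0 0; 0 -0.0175 -0.0352 0.15 0 0 0; 0 -0.0175 -0.0352 0.1686 0 0 0; 0 -0.0175 -0.0352 0.1686 0 0 0; 0 -0.0175 -0.0352 0.1686 0 0 0"}}

```text
time_s: 2.15
eef_pos: [0.5707, 0.088, 0.0871]
eef_rot: [-0.001, -0.098, 0.995, 0.0]
wrist_force: [-0.4, -0.1, 0.4]
opening: 0.506
grasp_force: 0.0
```

```bash
python3 - <<'E'
from h import *
o,c=grab('wrist'); save(c,'w2.png'); P=cloud(o,c)
near=(c['z_map']>.05)&(np.hypot(P[...,0]-.5714,P[...,1]-.0858)<.028)&(P[...,2]>.084)&(P[...,2]<.1)
p=P[near]; print(o['eef_pos'],len(p),cv2.minAreaRect(p[:,:2].astype(np.float32)),np.median(p[:,2]))
E
```

```text
[0.57069116 0.08801872 0.0870539 ] 5360 ((0.571874737739563, 0.08895772695541382), (0.0445084348320961, 0.04974749684333801), 24.570127487182617) 0.09134807281465529
```

View pics/w2.png

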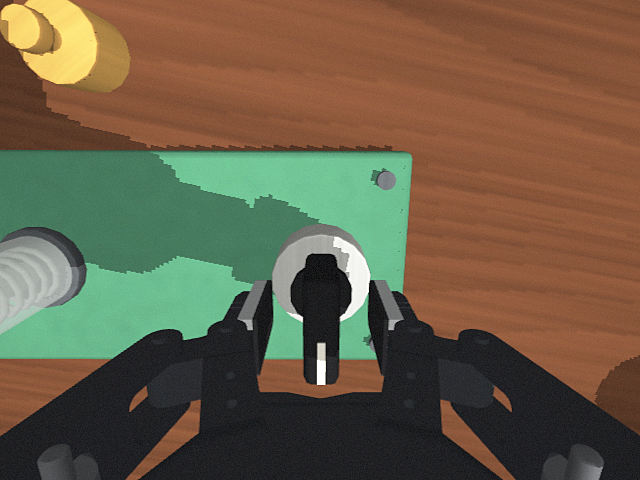

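The bar (column ~321) sits centred between the fingers (inner edges ~272 and ~370). I'll close on it.

>>> {"op": "servo_tool", "data": {"series": "1 0 0 0 0 0 0; 1 0 0 0 0 0 0; 1 0 0 0 0 0 0; 1 0 0 0 0 0 0; 1 0 0 0 0 0 0; 1 0 0 0 0 0 0"}}

```text
time_s: 2.7
eef_pos: [0.5729, 0.0881, 0.0894]
eef_rot: [0.001, -0.097, 0.995, 0.001]
wrist_force: [-0.2, 6.8, 3.4]
opening: 0.152
grasp_force: 61.5
```

>>> {"op": "servo_tool", "data": {"series": "1 0 0 0.003 0 0 0; 1 0 0 0.006 0 0 0; 1 0 0 0.009 0 0 0; 1 0 0 0.011 0 0 0; 1 0 0 0.011 0 0 0; 1 0 0 0.011 0 0 0"}}

```text
time_s: 3.2
eef_pos: [0.5732, 0.0882, 0.0817]
eef_rot: [0.001, -0.097, 0.995, 0.001]
wrist_force: [-12.9, 6.1, 29.5]
opening: 0.151
grasp_force: 65.6
```

>>> {"op": "servo_tool", "data": {"series": "1 0 0 -0.001 0 0 7; 1 0 0 -0.001 0 0 14; 1 0 0 -0.001 0 0 21; 1 0 0 -0.001 0 0 28; 1 0 0 -0.001 0 0 35; 1 0 0 -0.001 0 0 42; 1 0 0 -0.001 0 0 49; 1 0 0 -0.001 0 0 56; 1 0 0 -0.001 0 0 63; 1 0 0 -0.001 0 0 69; 1 0 0 -0.001 0 0 73; 1 0 0 -0.001 0 0 76"}}

```text
time_s: 4.2
eef_pos: [0.5726, 0.088, 0.0817]
eef_rot: [0.0, 0.537, 0.843, 0.001]
wrist_force: [-9.8, 6.6, 23.9]
opening: 0.153
grasp_force: 64.9
```

>>> {"op": "servo_tool", "data": {"series": "1 0 0 0 0 0 0; 1 0 0 0 0 0 0; 1 0 0 0 0 0 0; 1 0 0 0 0 0 0"}}

```text
time_s: 4.53
eef_pos: [0.5726, 0.088, 0.0817]
eef_rot: [0.0, 0.536, 0.844, 0.001]
wrist_force: [-10.6, 5.7, 22.7]
opening: 0.15
grasp_force: 64.8
```

```bash
python3 - <<'E'
from h import *
o=ctrl.get_obs();R=Rq(o['eef_rot']);print(R.round(3),np.degrees(np.arctan2(R[1,1],R[0,1])),o['torque'],o['wrist_force'])
E
```

```text
[[-0.426  0.905  0.001]
 [ 0.905  0.426  0.001]
 [ 0.001  0.002 -1.   ]] 25.228824688638802 [0.883683   2.10879893 0.44492381] [-10.59707148   5.66685717  22.66555167]
```

>>> {"op": "servo_tool", "data": {"series": "0 0 0 0 0 0 0; 0 0 0 0 0 0 0; 0 0 0 0 0 0 0; 0 0 0 0 0 0 0; 0 0 0 -0.02 0 0 0; 0 0 0 -0.05 0 0 0; 0 0 0 -0.08 0 0 0; 0 0 0 -0.115 0 0 0; 0 0 0 -0.15 0 0 0; 0 0 0 -0.17 0 0 0; 0 0 0 -0.17 0 0 0; 0 0 0 -0.17 0 0 0"}}

```text
time_s: 5.53
eef_pos: [0.5728, 0.0863, 0.249]
eef_rot: [0.001, 0.536, 0.844, 0.001]
wrist_force: [-0.1, 0.2, -1.0]
opening: 0.5
grasp_force: 0.0
```

```bash
python3 - <<'E'
from h import *
o,c=grab('wrist'); save(c,'w3.png'); P=cloud(o,c); I=c['img']
print(o['eef_pos'],o['wrist_force'])
near=(c['z_map']>.05)&(np.hypot(P[...,0]-.5714,P[...,1]-.0868)<.028)&(P[...,2]>.078)&(P[...,2]<.1)
p=P[near]; print(len(p),cv2.minAreaRect(p[:,:2].astype(np.float32)),np.median(p[:,2]))
hsv=cv2.cvtColor(I,cv2.COLOR_RGB2HSV); H,S,V=[hsv[...,i].astype(int) for i in range(3)]
m=(H>100)&(H<125)&(S>150)&(P[...,2]>.128)&(P[...,2]<.14); p=P[m]; print('blue',len(p))
if len(p): print(cv2.minEnclosingCircle(p[:,:2].astype(np.float32)),np.median(p[:,2]))
E
```

```text
[0.57281187 0.08634001 0.2489976 ] [-0.06199822  0.17572514 -1.00343303]
842 ((0.5727548599243164, 0.08888602256774902), (0.013980855233967304, 0.04427797347307205), 26.55718231201172) 0.08610918603216938
blue 0
```

View pics/w3.png

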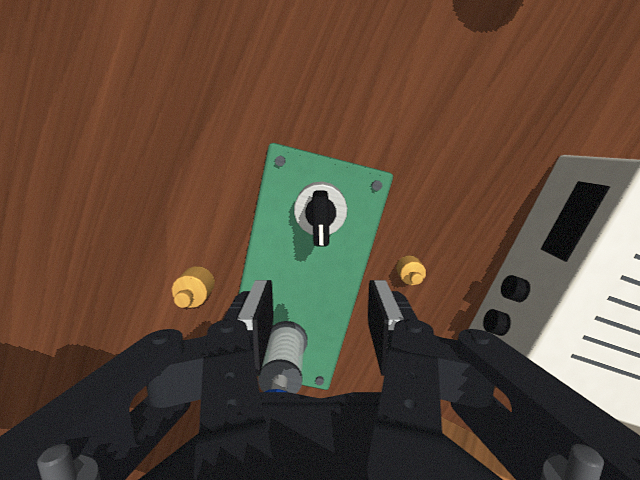

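The knob is locked: turned about 74°, top 5.2 mm lower. Now I move shut fingers to above the pad.

>>> {"op": "servo_tool", "data": {"series": "1 -0.03 -0.008 0 0 0 4; 1 -0.065 -0.016 0 0 0 8; 1 -0.1 -0.025 0 0 0 12; 1 -0.13 -0.034 0 0 0 14.1; 1 -0.155 -0.0401 0 0 0 14.1; 1 -0.155 -0.0401 0.02 0 0 14.1; 1 -0.155 -0.0401 0.04 0 0 14.1; 1 -0.155 -0.0401 0.059 0 0 14.1; 1 -0.155 -0.0401 0.059 0 0 14.1; 1 -0.155 -0.0401 0.059 0 0 14.1"}}

```text
time_s: 6.42
eef_pos: [0.5998, -0.0704, 0.1857]
eef_rot: [-0.003, 0.636, 0.772, -0.001]
wrist_force: [-0.1, -0.2, -0.1]
opening: 0.002
grasp_force: 0.0
```

```bash
cat > m.py <<'E'
from h import *
import sys
o,c=grab('scene'); print(o['eef_pos'],o['wrist_force'],o['opening'])
P=cloud(o,c); I=c['img']; hsv=cv2.cvtColor(I,cv2.COLOR_RGB2HSV); H,S,V=[hsv[...,i].astype(int) for i in range(3)]
r=np.hypot(P[...,0]-.605,P[...,1]+.09)<.075
for nm,m in dict(blue=(H>100)&(H<125)&(S>150),red=((H<5)|(H>175))&(S>180)&(V>100),yel=(H>22)&(H<36)&(S>140)&(V>120)).items():
    m=m&r&(P[...,2]>.09); p=P[m]
    if len(p): print(nm,len(p),np.median(p,0).round(4),np.percentile(p[:,2],[3,25,75,97]).round(4))
cv2.imwrite('pics/'+sys.argv[1],cv2.resize(I[225:345,260:400,::-1],None,fx=5,fy=5,interpolation=cv2.INTER_NEAREST))
E
python3 m.py s2.png
```

```text
[ 0.59978621 -0.07038232  0.18570549] [-0.14626096 -0.22959419 -0.09316437] 0.002260640788384763
blue 241 [ 0.6048 -0.0727  0.1312] [0.1254 0.13   0.1321 0.1337]
red 131 [ 0.6174 -0.1292  0.1147] [0.1109 0.1136 0.1158 0.1178]
yel 16 [ 0.6089 -0.099   0.1267] [0.1259 0.1264 0.1274 0.1289]
```

View pics/s2.png

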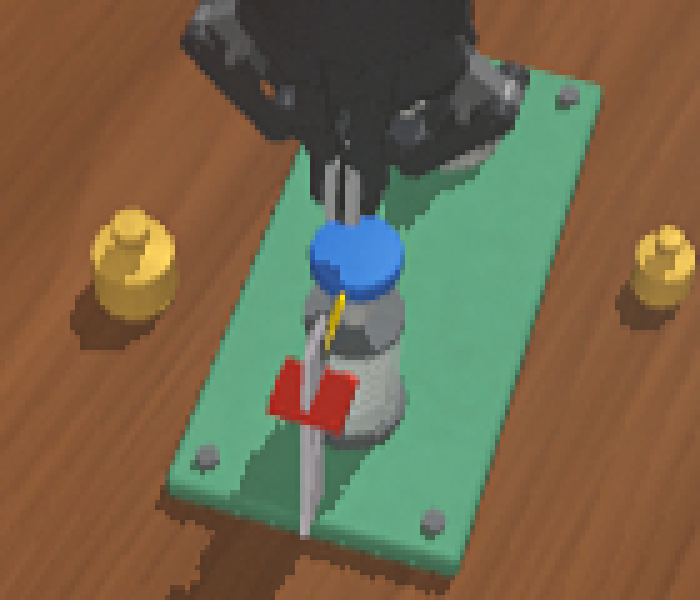

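The crop shows shut fingers just above the pad, the yellow pointer ending above the red clip, with mostly the clip's top face visible. I average the depth to get the height of that face.

```bash
python3 - <<'E'
from h import *
ax=np.array([.193,-.981]); pl=np.array([.6025,-.071])
for n in ['scene','top']:
    Z=[]
    for i in range(12):
        o,c=grab(n); Z.append(c['z_map'])
    c['z_map']=np.median(Z,0); P=cloud(o,c); I=c['img']; hsv=cv2.cvtColor(I,cv2.COLOR_RGB2HSV); H,S,V=[hsv[...,i].astype(int) for i in range(3)]
    r=(np.hypot(P[...,0]-.605,P[...,1]+.09)<.075)&(P[...,2]>.09)
    for nm,m in dict(blue=(H>100)&(H<125)&(S>150),red=((H<5)|(H>175))&(S>180)&(V>100)).items():
        p=P[m&r]; s=(p[:,:2]-pl)@ax; v=V[m&r]
        for a in np.arange(-.02,.09,.004):
            k=(s>=a)&(s<a+.004)
            if k.sum()>2: print(n,nm,round(a*1e3),k.sum(),np.median(p[k,2]).round(4),np.median(v[k]))
E
```

```text
scene blue -20 6 0.1316 219.0
scene blue -16 15 0.1314 223.0
scene blue -12 26 0.1317 222.5
scene blue -8 28 0.1318 220.5
scene blue -4 30 0.1318 221.5
scene blue 0 35 0.1317 220.0
scene blue 4 33 0.1315 221.0
scene blue 8 33 0.1314 221.0
scene blue 12 35 0.1301 153.0
scene blue 16 5 0.128 152.0
scene red 44 9 0.1147 200.0
scene red 48 19 0.1147 170.0
scene red 52 18 0.1151 171.0
scene red 56 23 0.1151 171.0
scene red 60 22 0.1151 171.0
scene red 64 41 0.1144 171.0
top blue -16 4 0.1318 243.0
top blue -12 3 0.1306 233.0
```

>>> {"op": "servo_tool", "data": {"series": "1 0 0.0025 0.01 0 0 0; 1 0 0.0025 0.02 0 0 0; 1 0 0.0025 0.026 0 0 0; 1 0 0.0025 0.029 0 0 0; 1 0 0.0025 0.032 0 0 0; 1 0 0.0025 0.035 0 0 0; 1 0 0.0025 0.038 0 0 0; 1 0 0.0025 0.041 0 0 0; 1 0 0.0025 0.043 0 0 0; 1 0 0.0025 0.043 0 0 0; 1 0 0.0025 0.043 0 0 0; 1 0 0.0025 0.043 0 0 0"}}

```text
time_s: 8.67
eef_pos: [0.6037, -0.0702, 0.1465]
eef_rot: [-0.0, 0.636, 0.772, -0.0]
wrist_force: [-6.2, 1.7, 8.3]
opening: -0.005
grasp_force: 4.0
```

```bash
cat > m2.py <<'E'
from h import *
import sys
Z=[]
for i in range(12):
    o,c=grab('scene'); Z.append(c['z_map'])
print(o['eef_pos'],o['wrist_force'])
c['z_map']=np.median(Z,0); P=cloud(o,c); I=c['img']; hsv=cv2.cvtColor(I,cv2.COLOR_RGB2HSV); H,S,V=[hsv[...,i].astype(int) for i in range(3)]
r=(np.hypot(P[...,0]-.605,P[...,1]+.09)<.075)&(P[...,2]>.09)
for nm,m in dict(blue=(H>100)&(H<125)&(S>150)&(V>190),red=((H<5)|(H>175))&(S>180)&(V>100),yel=(H>22)&(H<36)&(S>140)&(V>120)).items():
    p=P[m&r]; print(nm,len(p),np.median(p,0).round(4) if len(p) else '')
cv2.imwrite('pics/'+sys.argv[1],cv2.resize(I[225:345,260:400,::-1],None,fx=5,fy=5,interpolation=cv2.INTER_NEAREST))
E
python3 m2.py s3.png
```

```text
[ 0.60375266 -0.07021078  0.14660303] [-5.97533658  1.48961828  7.71968577]
blue 29 [ 0.6161 -0.0696  0.121 ]
red 132 [ 0.6174 -0.1294  0.1151]
yel 16 [ 0.6085 -0.098   0.1169]
```

View pics/s3.png

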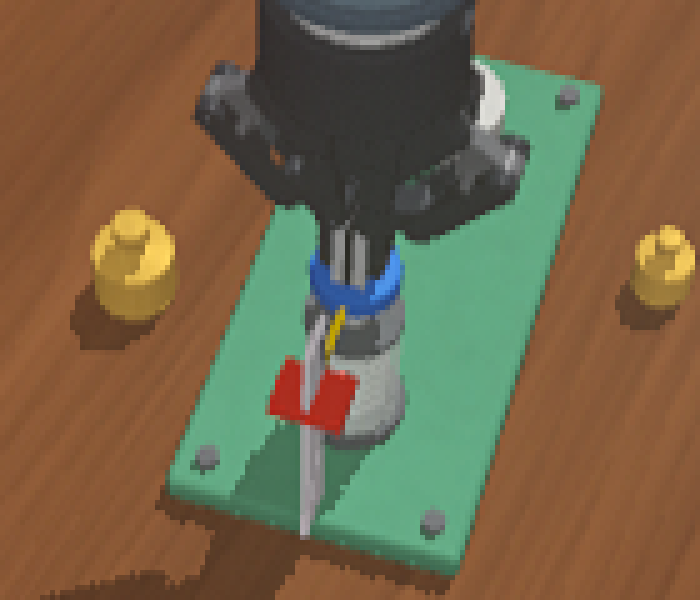

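The pad is down about 10 mm and the fingers are square on it; the pointer needs roughly 4 mm more.

>>> {"op": "servo_tool", "data": {"series": "1 0 0 0.001 0 0 0; 1 0 0 0.002 0 0 0; 1 0 0 0.003 0 0 0; 1 0 0 0.004 0 0 0; 1 0 0 0.0048 0 0 0; 1 0 0 0.0048 0 0 0; 1 0 0 0.0048 0 0 0; 1 0 0 0.0048 0 0 0; 1 0 0 0.0048 0 0 0; 1 0 0 0.0048 0 0 0; 1 0 0 0.0048 0 0 0; 1 0 0 0.0048 0 0 0"}}

```text
time_s: 10.27
eef_pos: [0.6038, -0.0702, 0.1421]
eef_rot: [-0.0, 0.636, 0.772, -0.0]
wrist_force: [-7.0, 1.5, 10.0]
opening: 0.001
grasp_force: 5.0
```

```bash
python3 m2.py s4.png
```

```text
[ 0.6038234  -0.07021635  0.1421419 ] [-7.24651347  2.55019418 10.24172376]
blue 28 [ 0.6167 -0.068   0.1165]
red 131 [ 0.6175 -0.1295  0.115 ]
yel 17 [ 0.6087 -0.0994  0.1126]
```

View pics/s4.png

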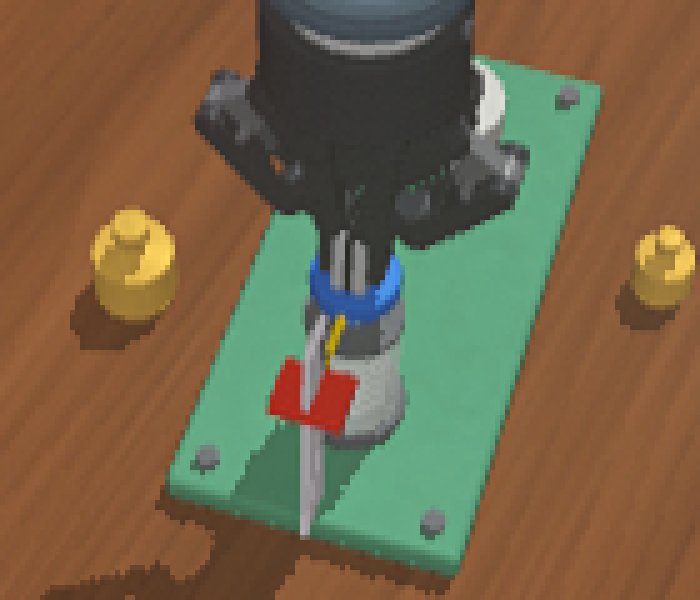

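The pointer is at about 0.112 m, against a marker middle of about 0.112 m, and the force matches about 14 mm of press. I'm handing in.

```bash
python3 -c "
from bench import ctrl
print(ctrl.hand_in())"
```

```text
the job is handed in; nothing more can be done
None
```

The job is handed in, though no verdict came back: the knob is locked (turned about 74°, 5 mm down), and the arm is still pressing the pad with about 10 N. The pointer measured level with the marker's middle, at about 112 mm.

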